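# Lock a pump's terminal box with the slotted service key

## Robot

A 6-joint arm with a two-finger parallel gripper is mounted at the origin on the work surface. World frame = base frame: x ahead of the robot, y to its left, z up, the work surface at z = 0. Lengths are in mm, angles in rad, forces in N, time in s.
With the tool pointing down it reaches from about 350 to 775 mm from the base axis. Payload 7.3 kg.
Tool frame: the origin (TCP) lies on the front face of the gripper's body, between the roots of the fingers; the fingertips stand 66 mm ahead of it and the grasp point (between the pads) lies 47 mm ahead of it (bot.tip_extent is the distance from the TCP to the fingertips, in mm); z points along the fingers, y is the line along which they close (so a half turn about z gives the same grasp; the last joint's range is limited). The gripper opens to 92 mm and grips with 3 to 60 N. Pads are 19 mm wide; open, the fingers measure 130 mm over their backs; the gripper's body (75 mm by 190 mm) begins 47 mm behind the grasp point.
Start: joints at [1.13, 0.342, 1.524, -0, 1.275, -0.146], TCP at [152.52, 502.37, 292.241] pointing down, gripper open.
Joint ranges: [-2.53, 2.53], [-0.77, 2.02], [0.04, 2.7], [-1, 4.14], [0.28, 2.66], [-3.11, 3.11]. Speed limits (rad/s): [2.57, 2.57, 3.14, 3.14, 3.14, 3.14].

## Interface

Orientations are given as [roll, pitch, yaw] about the fixed x, y, z axes, in that order (R = Rz(yaw) Ry(pitch) Rx(roll)).
In Python, from plant import readout, viewer, order, bot gives the robot as it stands.
- The arm moves only by the shell command python3 -m creep 'ROWS'. ROWS is text: rows parted by semicolons, each of 7 numbers parted by spaces: the shift along the world's x, y, z in m, then the turn, a rotation vector about the world's x, y, z in rad, then the opening in per cent of the stroke, from 0 (shut) to 100 (fully open). A call has 1 to 8 rows; each row shifts and turns the commanded pose from where the row before left it; what a row does not reach is not made up. A row lasts 1/12 s, in which the tool goes at most 41.7 mm and 7.16 degrees, less where a joint would pass 70% of its speed; a pose out of reach is approached as far as the arm can. A call is refused whole if a number of a shift passes 0.0417 or a number of a turn 0.125, either way. A call with a gripper value outside its range is refused whole. The fingers move at their own pace and stop on an object; the grip force is fixed at half the most. Time passes only in rows, so rows that do not move let the fingers close. It gives the time, the measured TCP pose, the force, the opening and the grip force at its end, in the units of the state.
- readout.get_obs(): the state, without advancing time (a new reading comes with each control period).
- viewer.capture(name): name is "side" or "top" or "wrist"; returns the picture (400x640x3 uint8, red, green, blue); there is no depth.
- viewer.camera_info(name): a dict with "fx", "fy", "cx", "cy" (pixels), "origin" and "rotation" of the camera in the world. Camera axes: x right, y up, looking along -z (the intrinsics and any distortion apply to the point x, -y, -z); pixel columns grow to the right and rows downward; lengths in mm; the calibration is good to about 2 mm. A picture is of the moment at which its call begins: read the wrist's pose just before it. camera_info takes no time and is no camera call; for the wrist camera it gives the pose at the moment of the call.
- order.close_job(): hands the job in; it is judged then, once.
The state is a dict: "time": time; "joint_positions": joint angles; "dq": joint speeds; "tau": joint torques, N m; "tool_pos": TCP position; "tcp_rot": TCP orientation; "contact_force": force on the tool from outside, world axes, zero at the start; "moment": the same for the moment, N m; "grip_width": finger opening in mm; "finger_force": force on a finger pad.
Only numpy, scipy, OpenCV 4.12 (cv2) and the standard library are available. Lean on these libraries where they do the work, as an engineer would, in place of code of your own. Each camera call takes 0.05 s, during which the arm holds its last target. There are 200 camera calls.

## Task

The terminal box cover on the green pump has been set on but is not locked: take the orange flat-bladed key from the wooden block, seat its blade in the slot of the brass fastener, push the head in against its spring and turn it clockwise, about a quarter turn, until you feel its stop, so that it springs back up locked with its white pointer in the green arc. Then put the key back upright, fully home in the pocket it came from, and let go. Work with a light hand, for a forced blade chews the slot, and leave everything else where it lies.

Things in the scene. Friction and masses are not known exactly. Their poses are not given: they have to be found in the camera images.
- key: orange flat-bladed key, 60 g: steel blade 18 mm wide, 3 thick (last 1 mm bevelled to 1.8), 26 long, under a plastic grip 34 wide, 14 thick, 42 high. Origin at the middle of the blade's tip; z up through the grip (grip at z = 26 to 68), x along the blade's width, y through its thickness. It stands tip down in a pocket of key_block, the grip's underside resting on the block.
- key_block: dark wooden block 190 x 62 x 36 mm high, fixed to the bench. Origin at the centre of its underside, x along its length. Three equal pockets in a row along x at -60, 0 and +60: mouth 23 (along x) x 8, 30 deep, edges bevelled 1.5. A key fully home has its tip 10 above the block's underside. Which key stands in which pocket varies.
- pump: green pump, black motor; fixed. Origin on the bench under its middle, shaft along y: y = -205 mm (brass nipple) to +182 (fan cover), 160 wide. Black handle at y = -50 is 205 high, outlet stub at y = -115 190 high. Dark terminal box cover 112 x 126 centred at y = +50, top 184 high; on it at x = -12, y = +50 the brass fastener in a grommet 42 across. Red mark beside it = open, green = locked.
- slot (a point): centre of the slot's floor in the fastener's round brass head, 28 mm across; moves with the head. x along the slot, z up; a white line on the face near the rim at +x is the pointer. Slot 4.5 wide, 5 deep, open right across, upper edges bevelled 0.8. At rest its floor is 6 and the face 11 above the cover. The head sinks up to 4.5 on its spring: 4 N at first, 11 N at 3.5, 13 N at 4.5, then hard.
- green_mark (a point): middle of the green arc on the cover, 27 mm from the fastener's axis. The head leaves the open end only when in by 3.5; it then turns clockwise against 0.05 Nm, kept down until it springs up within 0.03 rad of a hard stop, which lies 0.94 to 1.50 rad from open, differing from pump to pump. Blade play in the slot: 0.09 rad. Key forces of 30 N in all (12 N push with 0.15 Nm) chew the slot.
- hex_key: another key, not for this job: blue grip of the same form, hexagon rod; stands in the block. Origin at its tip.
- square_key: another key, not for this job: black grip of the same form, square rod; stands in the block. Origin at its tip.
- wrench: adjustable steel wrench, 240 mm long, lying on the bench; origin under its middle. Not part of the job.
- coupling: brass hose coupling, 42 mm across and 40 high, standing on the bench; origin under its centre. Not part of the job.
- gauge: pressure gauge with white dial on a brass stub, 82 mm high, standing; origin under its centre. Not part of the job.

How it is judged (in metres and radians):
On the way, in this order (a step that is already met when the one before it is completed fails the run):
1. the key's blade is seated in the slot of the fastener, still open (horizontal distance between key and slot below 0.007 m and z of key in the frame of slot below 0.002 m and angle between the x axis of key and the x axis of slot, either way round below 0.2 rad and angle between the x axis of slot and the x axis of pump, either way round below 0.4 rad), for 0.1 s.
2. with the blade in its slot the fastener is turned well round towards its locked end (horizontal distance between key and slot below 0.007 m and z of key in the frame of slot below 0.003 m and angle between the x axis of key and the x axis of slot, either way round below 0.2 rad and angle between the x axis of slot and the x axis of pump, either way round above 0.8 rad), for 0.1 s.
At the end, for the whole second after the job is handed in: The fastener is turned to its locked end (over 0.8 rad from open) and its head has sprung back up there (slot floor within 1.5 mm of its rest height); the key stands upright (within 0.1 rad) and at rest in the pocket it came from (within 6 mm of where it stood), fully home (within 3 mm) (angle between the x axis of slot and the x axis of pump, either way round above 0.8 rad and z of slot in the frame of pump above 0.1885 m and distance of key from where it was at the start of the episode below 0.006 m and z of key in the frame of key_block below 0.013 m and angle between key's own z axis and vertical below 0.1 rad and linear speed of key below 0.02 m/s); the robot touches nothing.
It fails at once if the key bears on the pump or its fastener with over 30 N, its contacts added up (contact force between key and pump above 30 N).
It fails at once if another key in the block is moved by over 10 mm (distance of any of hex_key, square_key from where it was at the start of the episode above 0.01 m).
It fails at once if the wrench, coupling or gauge is moved by over 30 mm (distance of any of wrench, coupling, gauge from where it was at the start of the episode above 0.03 m).
It also fails if it takes over 61 s, if anything falls off the work surface, if the arm or the gripper's body presses on something with over 40 N, if the wrist force passes 120 N, or if a joint passes its speed limit or range.

## Working session

There is one attempt and no reset: what is moved stays moved. The work goes in short steps, Python scripts to look and compute and a shell command to move; the robot and the scene stay as the last step left them, time stands still between calls to the robot, and variables do not carry over. Pictures are saved under pics/ and viewed, at most 10 in all, crops included, and the job is handed in when it is done.

```bash
mkdir -p pics; ls; python3 - <<'E'
from plant import readout, viewer
import cv2, json
print(readout.get_obs())
for n in ("top","side","wrist"):
    i=viewer.camera_info(n); print(n,i)
    cv2.imwrite(f"pics/{n}0.png",viewer.capture(n)[:,:,::-1])
E
```

```text
pics
{'time': 0.0, 'joint_positions': array([ 1.13002253e+00,  3.42761709e-01,  1.52500526e+00, -2.61370522e-05,
        1.27539164e+00, -1.46001099e-01]), 'dq': array([-4.52310602e-04, -5.11813257e-06,  4.85085914e-04,  4.77444794e-04,
        2.20875505e-03, -1.32419488e-03]), 'tau': array([-2.21997420e-04, -4.31237698e+01, -2.44223481e+01,  7.17388233e-02,
        5.60841768e-02, -1.70287094e-04]), 'tool_pos': array([152.38058963, 502.08676504, 291.52874943]), 'tcp_rot': array([-3.14003972e+00, -2.03092785e-04,  2.84682743e+00]), 'contact_force': array([-0.44413651, -0.13779205, -0.44599101]), 'moment': array([ 0.00868404, -0.02861837,  0.04304446]), 'finger_force': 0.0, 'grip_width': 91.98745818317548}
top {'fx': 396.87891374959617, 'fy': 396.87891374959617, 'cx': 315.89663788661073, 'cy': 198.02385145437293, 'origin': array([ 281.78953926,   37.26521036, 1130.66433181]), 'rotation': array([ 0.16387112,  0.02671017, -1.59593918])}
side {'fx': 478.5654448854599, 'fy': 478.5654448854599, 'cx': 321.11792094361994, 'cy': 199.13158031093357, 'origin': array([ 290.59105807,  785.36745691, 1050.70548294]), 'rotation': array([ 0.69451704,  0.00786065, -2.9455789 ])}
wrist {'fx': 357.6785428763866, 'fy': 357.6785428763866, 'cx': 320.196767593441, 'cy': 206.20989843131213, 'origin': array([ 71.53999244, 526.85547789, 384.09699076]), 'rotation': array([-0.31089278,  0.0016093 ,  1.27555101])}
```

View pics/top0.png

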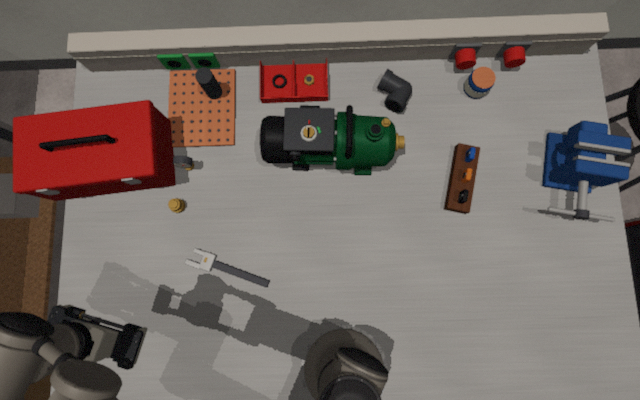

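View pics/wrist0.png

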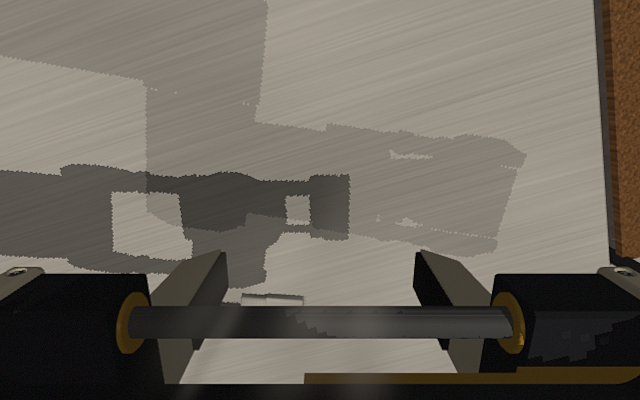

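Top view: the orange key is in the middle pocket at about (468,175), with blue at (471,155) and black at (462,197). The fastener is at (309,132) on the cover. Next I'll work out the coordinates.

```bash
cat > h.py <<'E'
import numpy as np, cv2
from scipy.spatial.transform import Rotation as R
from plant import readout, viewer
def ray(i,u,v):
    d=R.from_euler('xyz',i['rotation']).as_matrix()@np.array([(u-i['cx'])/i['fx'],-(v-i['cy'])/i['fy'],-1])
    return np.array(i['origin']),d
def at(i,u,v,z):
    o,d=ray(i,u,v); return o+d*(z-o[2])/d[2]
def proj(i,p):
    c=R.from_euler('xyz',i['rotation']).as_matrix().T@(np.array(p,float)-i['origin'])
    return i['cx']+i['fx']*c[0]/-c[2], i['cy']-i['fy']*c[1]/-c[2]
def orange(img):
    h=cv2.cvtColor(img,cv2.COLOR_RGB2HSV)
    return cv2.inRange(h,(8,180,100),(20,255,255))
def st():
    o=readout.get_obs(); np.set_printoptions(precision=4,suppress=True)
    print(o['time'],o['tool_pos'],o['tcp_rot'],o['contact_force'],o['moment'],o['grip_width'],o['finger_force'])
E
python3 - <<'E'
from h import *
out=[]
for n,reg,c in (("top",(440,145,490,220),0),("side",None,0)):
    i=viewer.camera_info(n)
    if n=="top":
        for name,u,v,z in (("key",468,175,78),("blue",471,155,78),("black",462,197,78),("blk c",464,178,36),("fast",309,132,195),("coverTL",285,106,184),("coverTR",334,106,184),("coverBL",285,151,184),("coverBR",334,151,184)):
            print(name,at(i,u,v,z).round(1))
a=cv2.imread("pics/top0.png"); b=cv2.imread("pics/side0.png")
A=cv2.resize(a[100:225,250:490],(800,417),interpolation=cv2.INTER_CUBIC)
cv2.imwrite("pics/topc.png",A)
i=viewer.camera_info("side"); print([np.round(proj(i,p)) for p in (at(viewer.camera_info("top"),468,175,78),at(viewer.camera_info("top"),309,132,195))])
E
```

```text
key [ 507.2 -349.3   78. ]
blue [ 562.2 -362.1   78. ]
black [ 447.8 -328.2   78. ]
blk c [ 508.  -352.9   36. ]
fast [602.2  71.2 195. ]
coverTL [676.3 130.6 184. ]
coverTR [671.8   7.3 184. ]
coverBL [559. 132. 184.]
coverBR [555.   11.1 184. ]
[array([326., 114.]), array([254., 184.])]
```

View pics/topc.png

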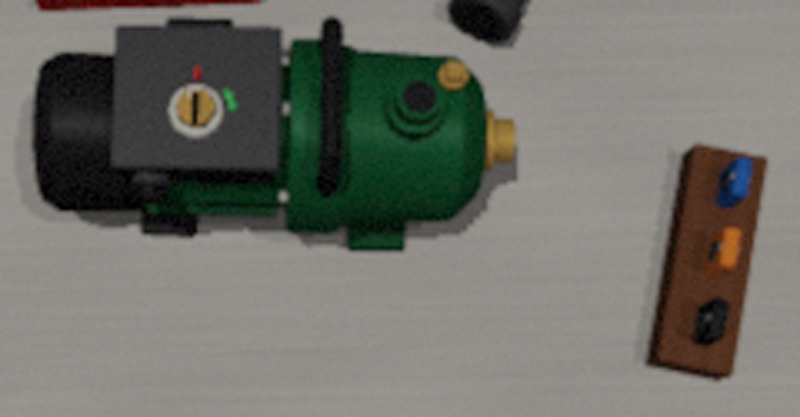

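View pics/side0.png

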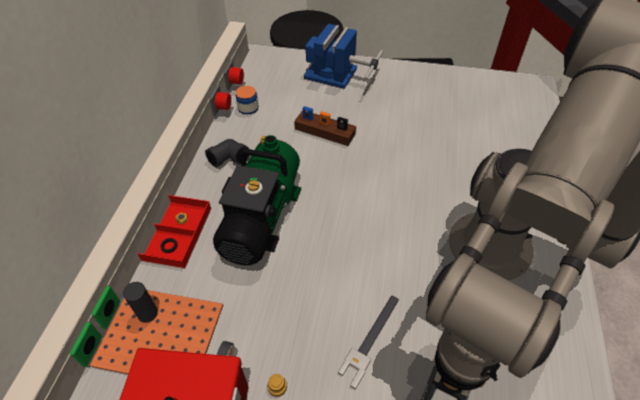

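The coarse positions are self-consistent: the key neighbours are 56–62 mm apart and the cover measures about 122×117. The first move takes the wrist camera over the fastener.

```bash
python3 -m creep '0.027 -0.027 0.006 0 0 0 100;0.027 -0.027 0.006 0 0 0 100;0.027 -0.027 0.006 0 0 0 100;0.027 -0.027 0.006 0 0 0 100;0.027 -0.027 0.006 0 0 0 100;0.027 -0.027 0.006 0 0 0 100;0.027 -0.027 0.006 0 0 0 100;0.027 -0.027 0.006 0 0 0 100'
python3 -m creep '0.027 -0.027 0.004 0 0 0 100;0.027 -0.027 0.004 0 0 0 100;0.027 -0.027 0.004 0 0 0 100;0.027 -0.027 0.004 0 0 0 100;0.027 -0.027 0 0 0 0 100;0.027 -0.027 0 0 0 0 100;0.027 -0.027 0 0 0 0 100;0.027 -0.027 0 0 0 0 100'
python3 -m creep '0 0 0 0 0 0 100;0 0 0 0 0 0 100;0 0 0 0 0 0 100'
python3 - <<'E'
from h import *
st(); i=viewer.camera_info("wrist"); a=viewer.capture("wrist"); cv2.imwrite("pics/w1.png",a[:,:,::-1])
import pickle; pickle.dump(i,open("w1.pkl","wb"))
print(proj(i,(602,71,195)))
E
```

```text
time: 0.82
tool_pos: [369.4, 284.8, 340.5]
tcp_rot: [3.142, -0.0, 2.847]
contact_force: [-0.2, 0.8, -0.7]
grip_width: 91.8
finger_force: 0.0
time: 1.48
tool_pos: [585.5, 68.7, 356.0]
tcp_rot: [3.142, -0.0, 2.847]
contact_force: [0.9, 0.0, 1.9]
grip_width: 91.6
finger_force: 0.0
time: 1.73
tool_pos: [584.1, 70.6, 355.7]
tcp_rot: [3.141, -0.002, 2.846]
contact_force: [-0.5, 0.9, 0.0]
grip_width: 91.7
finger_force: 0.0
1.7333 [584.1013  70.6084 355.6812] [ 3.1415 -0.0016  2.8464] [-0.5464  0.8822  0.0309] [0.0053 0.0093 0.0095] 91.66115914526948 0.0
(np.float64(327.59101725283296), np.float64(231.8084744903947))
```

View pics/w1.png

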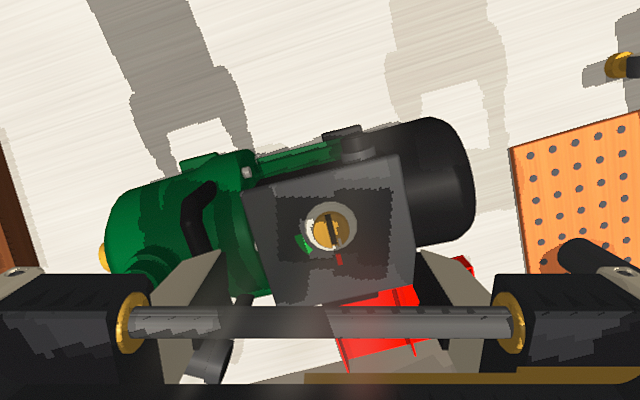

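The wrist view shows the brass fastener at about (332,231), with the slot running roughly from (326,214) to (337,248), the red mark at (339,260) and the green arc at (304,243). I'll segment it for better precision and then go over the key.

```bash
python3 - <<'E'
from h import *
import pickle
i=pickle.load(open("w1.pkl","rb")); a=cv2.imread("pics/w1.png")[:,:,::-1].copy()
h=cv2.cvtColor(a,cv2.COLOR_RGB2HSV)
m=cv2.inRange(h,(12,110,60),(30,255,255)); w=np.zeros_like(m); w[200:265,295:370]=m[200:265,295:370]
n,l,s,c=cv2.connectedComponentsWithStats(w)
big=[k for k in range(1,n) if s[k,4]>40]; print([(s[k],c[k].round(1)) for k in big])
mm=np.isin(l,big).astype(np.uint8)
hull=cv2.convexHull(cv2.findNonZero(mm)); (u,v),ax,an=cv2.fitEllipse(hull); print("ellipse",u,v,ax,an)
C=at(i,u,v,195); print("centre z195",C)
hm=np.zeros_like(m); cv2.fillConvexPoly(hm,cv2.erode(hm,None) if 0 else hull,1)
g=a.max(2); d=(hm>0)&(g<95)
ys,xs=np.nonzero(d); P=np.array([at(i,x,y,195)[:2] for x,y in zip(xs,ys)]); 
vx,vy,x0,y0=cv2.fitLine(P.astype(np.float32),cv2.DIST_HUBER,0,.01,.01).ravel(); print("slot line",len(P),np.arctan2(vy,vx),np.arctan(vy/vx),x0,y0)
ch=cv2.resize(a[195:270,290:375,::-1],(680,600),interpolation=cv2.INTER_CUBIC); cv2.imwrite("pics/fast.png",ch)
E
```

```text
[(array([313, 211,  36,  37, 867], dtype=int32), array([330.3, 228.8]))]
ellipse 330.5630187988281 229.14120483398438 (36.20285415649414, 36.561038970947266) 125.35090637207031
centre z195 [600.57220197  73.77847874 195.        ]
slot line 177 -0.033784 -0.033784 600.16833 73.86053
```

```bash
R8='x'; python3 -m creep '-0.01 -0.041 0 0 0 0 60;-0.01 -0.04 0 0 0 0 60;-0.01 -0.04 0 0 0 0 60;-0.01 -0.04 0 0 0 0 60;-0.01 -0.04 0 0 0 0 60;-0.01 -0.04 0 0 0 0 60;-0.01 -0.04 -0.005 0 0 0 60;-0.007 -0.04 -0.01 0 0 0 60'
python3 -m creep '0 -0.035 -0.02 0 0 0 60;0 -0.035 -0.02 0 0 0 60;0 -0.03 -0.03 0 0 0 60;0 0 -0.03 0 0 0 60;0 0 0 0 0 0 60;0 0 0 0 0 0 60;0 0 0 0 0 0 60'
python3 - <<'E'
from h import *
st(); i=viewer.camera_info("wrist"); a=viewer.capture("wrist"); cv2.imwrite("pics/w2.png",a[:,:,::-1])
import pickle; pickle.dump(i,open("w2.pkl","wb"))
print(proj(i,(507,-349,78)))
E
```

```text
time: 2.45
tool_pos: [507.0, -250.2, 343.2]
tcp_rot: [-3.141, 0.003, 2.849]
contact_force: [1.0, 0.4, 0.7]
grip_width: 55.1
finger_force: 0.0
time: 3.03
tool_pos: [508.6, -348.2, 244.1]
tcp_rot: [-3.141, 0.002, 2.849]
contact_force: [1.0, -0.2, 0.8]
grip_width: 54.8
finger_force: 0.0
3.0333 [ 508.6482 -348.1962  244.1014] [-3.1409  0.0024  2.8488] [ 1.0211 -0.2406  0.8235] [-0.0113 -0.0238  0.0514] 54.839562281341514 0.0
(np.float64(318.7863165934121), np.float64(205.8381410336076))
```

View pics/w2.png

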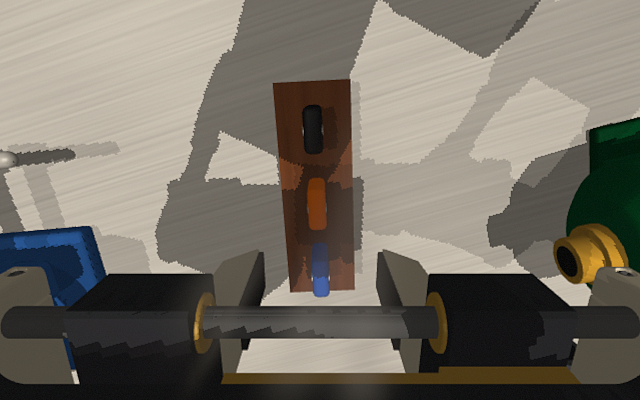

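The orange key's grip is at about (316,203), with black above it and blue below, and the block lies slightly tilted. I'll measure it now.

```bash
python3 - <<'E'
from h import *
import pickle
i=pickle.load(open("w2.pkl","rb")); a=cv2.imread("pics/w2.png")[:,:,::-1].copy()
h=cv2.cvtColor(a,cv2.COLOR_RGB2HSV)
def blob(m,r,z):
    w=np.zeros_like(m); w[r[1]:r[3],r[0]:r[2]]=m[r[1]:r[3],r[0]:r[2]]
    n,l,s,c=cv2.connectedComponentsWithStats(w); k=1+np.argmax(s[1:,4]); 
    hull=cv2.convexHull(cv2.findNonZero((l==k).astype(np.uint8))).reshape(-1,2)
    P=np.array([at(i,x,y,z)[:2] for x,y in hull],np.float32); print(s[k],cv2.minAreaRect(P),cv2.boxPoints(cv2.minAreaRect(P)).tolist())
b=h[...,1]>150
print(h[203,316],h[130,313],h[260,320],h[100,300])
v=h[...,2]
blob(cv2.inRange(h,(8,200,90),(20,255,255)),(295,165,340,240),78)
blob(cv2.inRange(h,(100,120,60),(130,255,255)),(300,235,340,305),78)
blob(cv2.inRange(h,(0,0,0),(179,255,40)),(295,95,330,160),78)
# block outline at z=36
m=cv2.inRange(h,(0,90,20),(20,255,150)); blob(m,(255,60,375,300),36)
E
```

```text
[ 12 214 117] [30 20 25] [116  69  81] [ 12 186  63]
[307 178  18  52 682] ((504.9580993652344, -350.9227294921875), (12.767471313476562, 40.52711868286133), 73.38750457763672) [[483.7152404785156, -351.2467041015625], [522.55078125, -362.83331298828125], [526.200927734375, -350.5987548828125], [487.36541748046875, -339.01214599609375]]
[313 275  16  21 277] ((572.5936279296875, -367.40948486328125), (12.311928749084473, 18.5164794921875), 73.23458099365234) [[561.9532470703125, -370.6332092285156], [579.6826171875, -375.9743347167969], [583.2340087890625, -364.1857604980469], [565.504638671875, -358.8446350097656]]
[302 105  22  50 915] ((451.4384460449219, -336.73870849609375), (14.306352615356445, 34.21857833862305), 76.23384094238281) [[433.1184387207031, -339.6150817871094], [466.3540954589844, -347.7577209472656], [469.7584533691406, -333.8623352050781], [436.5227966308594, -325.7196960449219]]
[  273    79    80   213 10781] ((510.0023193359375, -351.7814025878906), (61.76750946044922, 189.19435119628906), 75.89872741699219) [[410.73126220703125, -358.68719482421875], [594.2245483398438, -404.7818603515625], [609.2733764648438, -344.8756103515625], [425.78009033203125, -298.78094482421875]]
```

The block matches its given size (189×62), centred at (510,-352) with its x axis at -0.25 rad. The key is within about 2 mm of the middle pocket. Descending to grip at TCP z of about 109.

```bash
python3 -m creep '0.001 -0.004 -0.03 0 0 0.01 60;0 0 -0.03 0 0 0.01 60;0 0 -0.03 0 0 0 60;0 0 -0.025 0 0 0 60;0 0 -0.02 0 0 0 60;0 0 0 0 0 0 60;0 0 0 0 0 0 60;0 0 0 0 0 0 60'
python3 -m creep '0 0 0 0 0 0 0;0 0 0 0 0 0 0;0 0 0 0 0 0 0;0 0 0 0 0 0 0;0 0 0 0 0 0 0;0 0 0 0 0 0 0;0 0 0 0 0 0 0;0 0 0 0 0 0 0'
python3 - <<'E'
from h import *
st()
E
```

```text
time: 3.75
tool_pos: [510.1, -353.8, 109.6]
tcp_rot: [-3.14, 0.004, 2.868]
contact_force: [0.3, 0.2, 0.4]
grip_width: 55.1
finger_force: 0.0
time: 4.42
tool_pos: [508.7, -353.4, 106.8]
tcp_rot: [3.141, -0.0, 2.867]
contact_force: [0.1, 0.2, 0.9]
grip_width: 13.8
finger_force: 30.0
4.4167 [ 508.687  -353.4053  106.822 ] [ 3.1414 -0.0001  2.8668] [0.0691 0.1674 0.8827] [ 0.0413  0.0098 -0.0188] 13.756055909131105 30.00011444091797
```

```bash
python3 -m creep '0 0 0.008 0 0 0 0;0 0 0.02 0 0 0 0;0 0 0.035 0 0 0 0;0 0 0.04 0 0 0 0;0 0 0.04 0 0 0 0;0 0 0.04 0 0 0 0;0 0 0.04 0 0 0 0;0 0 0.015 0 0 0 0'
python3 -m creep '0.0076 0.0356 0 0 0 0.02 0;0.0076 0.0356 0 0 0 0.02 0;0.0076 0.0356 0 0 0 0.02 0;0.0076 0.0356 0 0 0 0.02 0;0.0076 0.0356 0 0 0 0.02 0;0.0076 0.0356 0 0 0 0.02 0;0.0076 0.0356 0 0 0 0.02 0;0.0076 0.0356 0 0 0 0.02 0'
python3 -m creep '0.0076 0.0356 0 0 0 0.02 0;0.0076 0.0356 0 0 0 0.02 0;0.0076 0.0356 0 0 0 0.02 0;0.0076 0.0356 0 0 0 0.02 0;0 0 0 0 0 0 0;0 0 0 0 0 0 0;0 0 0 0 0 0 0;0 0 0 0 0 0 0'
python3 - <<'E'
from h import *
st(); i=viewer.camera_info("wrist"); a=viewer.capture("wrist"); cv2.imwrite("pics/w3.png",a[:,:,::-1])
import pickle; pickle.dump(i,open("w3.pkl","wb"))
print(proj(i,(600.4,73.8,195)))
p=readout.get_obs()['tool_pos']; print(proj(i,p-[0,0,97]))
cv2.imwrite("pics/w3c.png",cv2.resize(a[150:350,220:440,::-1],(660,600),interpolation=cv2.INTER_CUBIC))
E
```

```text
time: 5.08
tool_pos: [509.2, -353.9, 352.3]
tcp_rot: [-3.137, 0.009, 2.867]
contact_force: [0.2, 0.7, -0.1]
grip_width: 14.0
finger_force: 30.0
time: 5.75
tool_pos: [569.3, -66.8, 345.4]
tcp_rot: [-3.142, 0.0, 3.028]
contact_force: [0.4, -0.2, -0.3]
grip_width: 13.9
finger_force: 30.0
time: 6.42
tool_pos: [599.7, 72.5, 345.0]
tcp_rot: [-3.141, -0.0, 3.105]
contact_force: [-0.2, -0.4, -0.6]
grip_width: 13.9
finger_force: 30.0
6.4167 [599.7216  72.5235 345.0106] [-3.1412 -0.      3.1053] [-0.1953 -0.4149 -0.554 ] [-0.0114 -0.0102  0.0131] 13.944079107163823 29.99979257583618
(np.float64(321.6668573744676), np.float64(215.8060361231805))
(np.float64(319.439602733059), np.float64(245.29505138167792))
```

View pics/w3c.png

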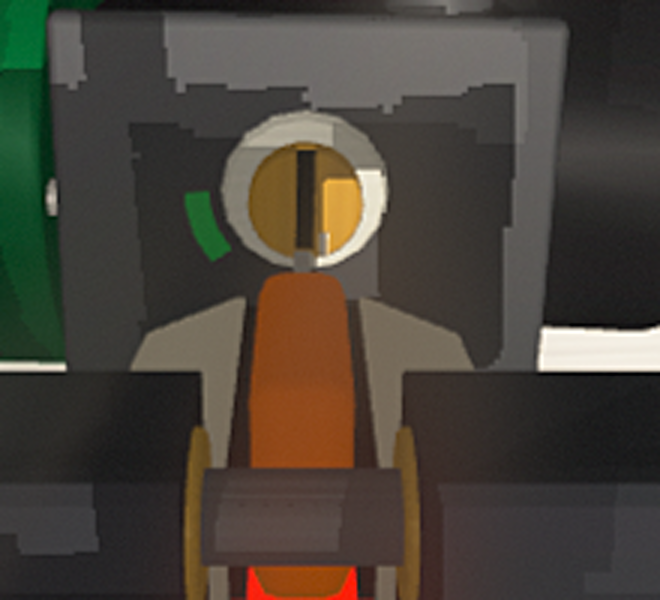

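The crop (3× scale) shows the slot at about (306,200), running vertically, and the grey blade tip at (303,262). The blade is nearly in line, so I'll refine the sub-millimetre offset numerically.

```bash
python3 - <<'E'
from h import *
import pickle
i=pickle.load(open("w3.pkl","rb")); a=cv2.imread("pics/w3.png")
for r in list(range(202,234,4))+list(range(233,243)):
    print(r,a[r,312:332].max(1))
E
```

```text
202 [108 113 113 117 119 123 104  37  38  42  42  39  60 105 128 126 124 122
 115 112]
206 [120 119 116 116 118 121 104  44  39  43  44  41  59 104 127 127 125 122
 122 121]
210 [121 117 116 116 116 119 104  45  41  43  46  42  59 102 123 131 192 241
 237 236]
214 [119 116 115 116 116 122 103  33  45  47  48  43  65 109 119 162 234 223
 221 222]
218 [118 116 115 115 117 122 103  35  44  49  51  44  72 118 116 161 234 222
 219 218]
222 [118 117 117 115 116 120 103  39  47  50  50  47  74 123 116 160 234 221
 217 217]
226 [118 115 115 116 117 119  95  41  50  52  51  52  82 122 117 157 227 216
 217 215]
230 [117 116 115 116 117 117  81  45  49  53  52  56  86 125 131 126 170 237
 214 214]
233 [114 114 114 116 116 117 107 100 103 101 100 104 105 121 128 124 171 235
 198 194]
234 [121 115 113 114 119 113  98  98 101 100 103 115 118 114 121 120 166 222
 177 207]
235 [132 132 122 116 122 114  98  98  99  98 100 113 121 130 174 171 194 226
 237 237]
236 [134 135 133 133 132 121 103  96 100  98 102 112 123 172 254 244 241 238
 238 238]
237 [124 125 129 130 136 128 103  97  98  97  98 112 127 177 251 238 233 234
 231 216]
238 [ 65  80  94 104 117 117 102  97  98 101 101 110 119 161 223 191 171 155
 130  91]
239 [53 50 50 48 50 71 97 97 96 98 96 90 80 86 83 77 81 85 85 92]
240 [ 55  67  69  76  75  81 101 107 103 106 104  93  77  85 101  99  91  93
  93  96]
241 [ 94 111 116 127 125 126 134 131 131 131 132 131 132 132 131 124 112 109
 101  97]
242 [143 141 136 138 139 138 136 137 136 137 135 137 136 136 134 136 138 134
 125 115]
```

```bash
python3 -m creep '0.0005 0.0006 -0.015 0 0 0 0;0 0 -0.015 0 0 0 0;0 0 -0.01 0 0 0 0;0 0 -0.005 0 0 0 0;0 0 0 0 0 0 0;0 0 0 0 0 0 0;0 0 0 0 0 0 0;0 0 0 0 0 0 0'
python3 - <<'E'
from h import *
st(); i=viewer.camera_info("wrist"); a=viewer.capture("wrist"); cv2.imwrite("pics/w4.png",a[:,:,::-1])
for r in range(228,262,2): print(r,a[r,308:336].max(1))
cv2.imwrite("pics/w4c.png",cv2.resize(a[200:300,265:375,::-1],(660,600),interpolation=cv2.INTER_CUBIC))
E
```

```text
time: 7.13
tool_pos: [600.7, 74.3, 300.7]
tcp_rot: [3.141, 0.002, 3.107]
contact_force: [0.8, 0.6, -0.3]
grip_width: 13.5
finger_force: 30.0
7.1333 [600.666   74.3019 300.721 ] [3.1415 0.0016 3.1067] [ 0.8127  0.5684 -0.3408] [0.079  0.0084 0.0242] 13.490367075397968 29.999915063381195
228 [117 116 115 115 116 117 112  73  37  43  48  48  48  44  73 119 122 124
 122 122 120 119 117 119 117 117 118 119]
230 [118 116 115 115 116 119 111  72  38  45  47  49  50  46  71 118 123 123
 122 122 119 119 118 118 116 117 117 120]
232 [117 115 116 116 114 119 112  74  41  45  48  47  46  44  68 118 124 122
 124 122 120 120 117 117 116 117 116 117]
234 [116 116 115 116 115 118 112  75  38  59  95 106 106 103 101 111 123 123
 122 121 120 119 119 116 116 116 117 118]
236 [116 117 116 115 116 118 113  79  39  58  92 102  99  98  98 106 124 123
 123 120 121 119 118 117 116 117 118 120]
238 [116 116 114 114 115 118 112  79  39  59  91 100  97  98  98 108 123 121
 122 120 121 118 117 116 117 117 118 119]
240 [115 115 114 112 115 119 114  93  62  77  99 106 104 105 104 113 124 125
 124 125 121 118 117 1
[... 509 characters left out ...]
134 133 133 135 135 134 134 134 133 133 134 133 133 132 132 133
 133 132 132 131 130 131 131 131 128 122]
252 [133 133 133 134 135 134 134 132 134 131 134 134 133 134 134 132 133 131
 133 132 133 131 132 130 130 132 125  94]
254 [133 133 134 134 133 133 136 133 134 132 134 133 134 133 133 133 133 132
 133 134 132 133 130 132 131 130 134 120]
256 [131 133 133 133 134 134 135 133 133 133 133 133 134 134 133 134 134 133
 133 132 133 132 130 131 132 130 133 120]
258 [132 133 132 133 132 133 133 132 135 134 133 134 132 135 134 133 134 134
 132 134 134 132 132 132 133 133 134 120]
260 [134 134 132 133 133 133 133 134 134 135 135 133 134 136 134 134 133 132
 134 133 131 132 133 132 132 132 133 122]
```

View pics/w4c.png

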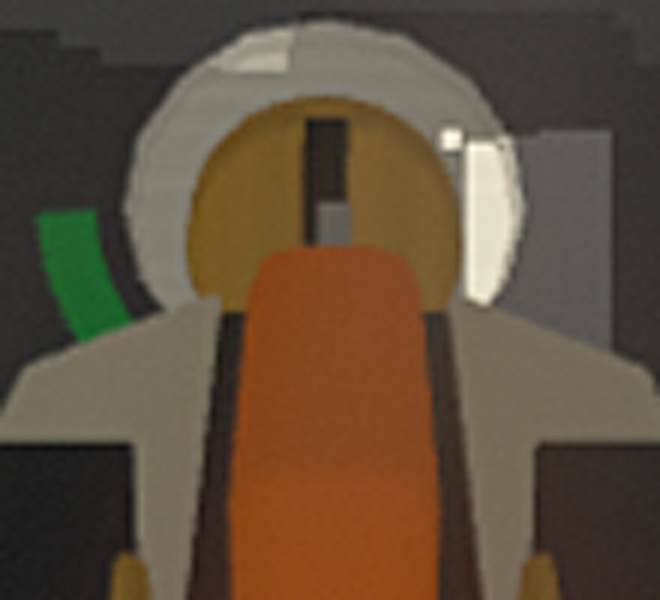

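The slot centre is at column 318.7 and the blade centre at 320.1, so the key is about 0.7 mm too far towards +y. I'll correct that and check.

```bash
cat > meas.py <<'E'
from h import *
st(); a=viewer.capture("wrist")
for r in (226,230,234,236,238): print(r,a[r,308:332].max(1))
E
python3 -m creep '0 -0.0007 -0.003 0 0 0 0;0 0 0 0 0 0 0;0 0 0 0 0 0 0;0 0 0 0 0 0 0;0 0 0 0 0 0 0'
python3 meas.py
```

```text
time: 7.6
tool_pos: [600.4, 73.7, 296.8]
tcp_rot: [3.141, 0.0, 3.107]
contact_force: [-0.5, 0.3, -0.6]
grip_width: 14.2
finger_force: 30.0
7.6 [600.4027  73.7132 296.8478] [3.1415 0.0001 3.1068] [-0.5134  0.3088 -0.554 ] [ 0.0042 -0.0274 -0.0571] 14.234769579451624 29.999915957450867
226 [112 115 116 117 117 117 120 110  75  39  45  46  48  48  48  61  99 122
 124 124 123 122 118 114]
230 [118 117 116 115 115 116 118 112  75  42  46  49  51  51  45  64 106 125
 122 124 122 121 120 119]
234 [118 117 115 115 114 116 119 112  78  54  93 107 104 105  96  83 116 123
 123 122 123 120 120 120]
236 [115 117 115 115 114 115 119 109  76  52  89 100 101  99  93  87 115 123
 124 122 120 122 120 117]
238 [116 115 116 114 115 116 117 111  77  54  90 101  99  99  94  89 112 123
 123 123 123 120 118 118]
```

```bash
python3 -m creep '0 -0.0003 -0.002 0 0 0 0;0 0 -0.002 0 0 0 0;0 0 0 0 0 0 0;0 0 0 0 0 0 0'; python3 meas.py; python3 -m creep '0 0 -0.001 0 0 0 0;0 0 -0.001 0 0 0 0;0 0 0 0 0 0 0;0 0 0 0 0 0 0'; python3 meas.py
```

```text
time: 7.98
tool_pos: [600.3, 73.4, 292.5]
tcp_rot: [3.142, -0.001, 3.107]
contact_force: [0.1, 0.3, -0.6]
grip_width: 13.9
finger_force: 30.0
7.9833 [600.2954  73.3662 292.5385] [ 3.1415 -0.0005  3.1068] [ 0.116   0.3447 -0.5639] [-0.0113  0.0185 -0.0197] 13.930102767018035 29.999919533729553
226 [103 106 101 104 104 101 101 104  95  37  36  40  41  40  41  38  65 109
 105 106 106 108 108 104]
230 [118 119 116 114 114 114 116 119 100  45  41  49  49  47  47  50  75 111
 123 121 121 120 120 120]
234 [118 116 115 113 114 113 116 119  98  60  90 104 104 105  97  63  77 117
 123 121 122 119 119 118]
236 [118 118 116 113 115 114 116 118  95  57  87  98  99  98  95  71  74 118
 122 122 121 120 119 118]
238 [118 116 116 113 116 114 116 115  97  56  85  99  98  98  94  74  78 117
 122 120 123 120 120 117]
time: 8.37
tool_pos: [600.4, 73.4, 290.7]
tcp_rot: [3.142, -0.0, 3.107]
contact_force: [-0.4, -0.1, -0.6]
grip_width: 14.0
finger_force: 30.0
8.3667 [600.3501  73.3793 290.7348] [ 3.1415 -0.0001  3.1068] [-0.3968 -0.1384 -0.5768] [0.0537 0.0982 0.0002] 13.983108253960143 29.999952614307404
226 [102 100  99 101 100  99  98 100  91  53  43  45  46  53  64  64  77 109
 101 101 103 102 103 103]
230 [112 114 116 115 114 117 117 118 100  46  42  47  48  48  47  48  72 115
 122 123 122 121 119 117]
234 [116 116 114 115 114 114 116 118  96  58  90 105 104 104  97  66  76 116
 123 122 122 120 120 118]
236 [117 117 115 115 114 115 116 118  97  58  86  99  98  98  96  73  75 118
 122 121 121 120 119 118]
238 [118 115 115 114 114 115 115 117  96  58  87  98  97  98  96  74  76 118
 123 121 122 118 119 118]
```

The blade is centred in the slot and I see no contact force. Lowering it in small steps until it touches.

```bash
for k in 1; do python3 -m creep '0 0 -0.001 0 0 0 0;0 0 0 0 0 0 0;0 0 -0.001 0 0 0 0;0 0 0 0 0 0 0'; done; python3 -m creep '0 0 -0.001 0 0 0 0;0 0 0 0 0 0 0;0 0 0 0 0 0 0'; python3 -m creep '0 0 -0.001 0 0 0 0;0 0 0 0 0 0 0;0 0 0 0 0 0 0'; python3 -c "from h import *;st()"
```

```text
time: 8.75
tool_pos: [600.3, 73.4, 288.6]
tcp_rot: [3.142, -0.0, 3.107]
contact_force: [-0.2, 0.4, -0.8]
grip_width: 14.1
finger_force: 30.0
time: 9.0
tool_pos: [600.3, 73.4, 287.7]
tcp_rot: [3.141, -0.0, 3.107]
contact_force: [1.0, 0.1, -0.5]
grip_width: 13.9
finger_force: 30.0
time: 9.25
tool_pos: [600.4, 73.4, 286.9]
tcp_rot: [3.141, 0.0, 3.107]
contact_force: [0.4, -0.1, -0.7]
grip_width: 13.9
finger_force: 30.0
9.25 [600.3854  73.4052 286.8536] [3.1415 0.0001 3.1068] [ 0.4135 -0.0528 -0.6603] [ 0.008  -0.039   0.0238] 13.909336355443955 29.999860525131226
```

```bash
for k in 1 ; do python3 -m creep '0 0 -0.001 0 0 0 0;0 0 0 0 0 0 0;0 0 0 0 0 0 0' | grep -E 'pos|contact'; python3 -m creep '0 0 -0.001 0 0 0 0;0 0 0 0 0 0 0;0 0 0 0 0 0 0'| grep -E 'pos|contact'; done
```

```text
tool_pos: [600.4, 73.4, 286.3]
contact_force: [-2.2, -0.3, 3.4]
tool_pos: [600.4, 73.4, 285.3]
contact_force: [-1.7, -0.3, 4.7]
```

First contact came at TCP z of about 286.4, which puts the tip at about 189–190, so the blade is on the slot floor. Now pressing the head in.

```bash
python3 -m creep '0 0 -0.001 0 0 0 0;0 0 0 0 0 0 0;0 0 0 0 0 0 0' | grep -E 'pos|contact'; python3 -m creep '0 0 -0.001 0 0 0 0;0 0 0 0 0 0 0;0 0 0 0 0 0 0'| grep -E 'pos|contact';  python3 -m creep '0 0 -0.0005 0 0 0 0;0 0 0 0 0 0 0;0 0 0 0 0 0 0'; python3 -c "from h import *;st()"
```

```text
tool_pos: [600.4, 73.4, 284.6]
contact_force: [-2.0, -0.1, 5.4]
tool_pos: [600.4, 73.4, 283.8]
contact_force: [-3.3, -0.5, 7.2]
time: 10.5
tool_pos: [600.4, 73.4, 283.5]
tcp_rot: [3.142, 0.001, 3.107]
contact_force: [-2.6, -0.7, 9.0]
grip_width: 13.8
finger_force: 30.0
10.5 [600.4322  73.3768 283.5019] [3.1415 0.0015 3.1068] [-2.5844 -0.7095  8.9746] [0.0081 0.5566 0.0637] 13.794418709676098 30.00127673149109
```

```bash
python3 -m creep '0 0 -0.0008 0 0 0 0;0 0 0 0 0 0 0;0 0 0 0 0 0 0;0 0 0 0 0 0 0';  python3 -m creep '0 0 -0.0004 0 0 0 0;0 0 0 0 0 0 0;0 0 0 0 0 0 0'; python3 -c "from h import *;st()"
```

```text
time: 10.83
tool_pos: [600.4, 73.4, 282.9]
tcp_rot: [3.141, 0.002, 3.107]
contact_force: [-4.2, -1.2, 9.3]
grip_width: 13.7
finger_force: 30.0
time: 11.08
tool_pos: [600.4, 73.4, 282.6]
tcp_rot: [3.141, 0.002, 3.107]
contact_force: [-3.4, -0.5, 11.0]
grip_width: 14.0
finger_force: 30.0
11.0833 [600.4267  73.392  282.6332] [3.1415 0.0018 3.1068] [-3.4179 -0.4961 11.0009] [-0.0147  0.6848 -0.0505] 13.974493390745762 30.00144124031067
```

The push is about 11.5 N, which is just past the release depth. Turning clockwise (negative about z) gently while watching the moment.

```bash
python3 -m creep '-0.0003 0 -0.0003 0 0 -0.03 0;0 0 0 0 0 -0.03 0;0 0 0 0 0 -0.03 0;0 0 0 0 0 -0.03 0;0 0 0 0 0 0 0';python3 -c "from h import *;st()";  python3 -m creep '0 0 0 0 0 -0.03 0;0 0 0 0 0 -0.03 0;0 0 0 0 0 0 0;0 0 0 0 0 0 0' >/dev/null; python3 -c "from h import *;st()"
```

```text
time: 11.5
tool_pos: [600.8, 73.5, 282.7]
tcp_rot: [3.141, 0.004, 2.985]
contact_force: [-2.8, 0.3, 9.9]
grip_width: 13.9
finger_force: 30.0
11.5 [600.7836  73.4926 282.6558] [3.1407 0.0039 2.9853] [-2.8221  0.2621  9.9425] [ 0.0745  0.1993 -0.019 ] 13.902016515892859 30.002091228961945
11.8333 [600.8035  73.6088 282.6735] [3.1403 0.0039 2.9268] [-1.535   0.9046 10.2631] [0.1614 0.1809 0.0385] 13.836048944975163 30.002134144306183
```

```bash
python3 -m creep '0 0 -0.0005 0 0 0 0;0 0 0 0 0 0 0;0 0 0 0 0 0 0';python3 -c "from h import *;st()";  python3 -m creep '0 0 0 0 0 -0.03 0;0 0 0 0 0 -0.03 0;0 0 0 0 0 0 0;0 0 0 0 0 0 0' >/dev/null; python3 -c "from h import *;st()"
```

```text
time: 12.08
tool_pos: [600.8, 73.6, 282.3]
tcp_rot: [3.14, 0.004, 2.927]
contact_force: [-1.3, 0.5, 11.7]
grip_width: 14.1
finger_force: 30.0
12.0833 [600.8294  73.5907 282.3143] [3.1402 0.0041 2.927 ] [-1.2852  0.4807 11.6563] [0.191  0.2076 0.0638] 14.132056620456563 30.002167224884033
12.4167 [600.8373  73.7158 282.3233] [3.1398 0.004  2.8669] [-1.3822  1.134  11.2387] [0.2306 0.1609 0.0523] 13.784528496216623 30.00228703022003
```

The torque is steady at about 0.05 Nm, so the head is turning. Continuing.

```bash
for k in 1; do python3 -m creep '0 0 0 0 0 -0.04 0;0 0 0 0 0 -0.04 0;0 0 0 0 0 -0.04 0;0 0 0 0 0 -0.04 0;0 0 0 0 0 -0.04 0;0 0 0 0 0 0 0' >/dev/null; python3 -c "from h import *;st()"; done;  python3 -m creep '0 0 0 0 0 -0.04 0;0 0 0 0 0 -0.04 0;0 0 0 0 0 -0.04 0;0 0 0 0 0 -0.04 0;0 0 0 0 0 -0.04 0;0 0 0 0 0 0 0' >/dev/null; python3 -c "from h import *;st()"
```

```text
12.9167 [600.9527  74.0616 282.3679] [3.1382 0.0037 2.665 ] [-0.2164  3.2033 10.938 ] [ 0.4535  0.0598 -0.0118] 13.708940330033014 30.003350973129272
13.4167 [601.1442  74.3419 282.441 ] [3.1367 0.0031 2.4651] [0.0506 3.3186 9.9504] [ 0.6444 -0.0592  0.09  ] 14.008884505262474 30.004333555698395
```

```bash
python3 -m creep '0 0.0008 -0.0002 0 0 -0.03 0;0 0 0 0 0 -0.03 0;0 0 0 0 0 -0.03 0;0 0 0 0 0 -0.03 0;0 0 0 0 0 0 0' >/dev/null; python3 -c "from h import *;st()";  python3 -m creep '0 0 0 0 0 -0.03 0;0 0 0 0 0 -0.03 0;0 0 0 0 0 -0.03 0;0 0 0 0 0 0 0;0 0 0 0 0 0 0' >/dev/null; python3 -c "from h import *;st()"
```

```text
13.8333 [601.2734  74.7194 282.3477] [3.1366 0.0034 2.3455] [ 0.1254  2.3426 11.2073] [ 0.332  -0.038   0.0235] 13.60253095060494 30.003170371055603
14.25 [601.3828  74.8156 282.3815] [3.136 0.003 2.257] [ 0.7566  2.957  10.8075] [ 0.4593 -0.238   0.0529] 13.725975209804663 30.003203451633453
```

```bash
cat > m.py <<'E'
from plant import readout
o=readout.get_obs(); print(o['time'].__round__(2),o['tool_pos'].round(2),o['tcp_rot'].round(3),o['contact_force'].round(1),'mz',o['moment'][2].round(3))
E
M='python3 m.py'
python3 -m creep '0 0.0003 0 0 0 -0.02 0;0 0 0 0 0 0 0' >/dev/null;$M
python3 -m creep '0 0 0 0 0 -0.02 0;0 0 0 0 0 0 0' >/dev/null;$M
python3 -m creep '0 0 0 0 0 0 0' >/dev/null;$M
python3 -m creep '0 0 0 0 0 -0.02 0;0 0 0 0 0 0 0' >/dev/null;$M
python3 -m creep '0 0 0 0 0 0 0' >/dev/null;$M
python3 -m creep '0 0 0 0 0 -0.02 0;0 0 0 0 0 0 0' >/dev/null;$M
python3 -m creep '0 0 0 0 0 0 0' >/dev/null;$M
```

```text
14.42 [601.41  74.9  282.37] [3.136e+00 3.000e-03 2.236e+00] [ 1.4  1.3 10.9] mz 0.056
14.58 [601.43  74.93 282.42] [3.136e+00 3.000e-03 2.216e+00] [ 1.6  0.9 11. ] mz 0.049
14.67 [601.43  74.92 282.4 ] [3.136e+00 3.000e-03 2.217e+00] [ 1.8  2.4 11.5] mz 0.027
14.83 [601.46  74.93 282.41] [3.136e+00 3.000e-03 2.196e+00] [ 0.9  0.8 10.9] mz 0.041
14.92 [601.46  74.95 282.41] [3.136e+00 3.000e-03 2.197e+00] [ 0.6  2.2 11.2] mz 0.049
15.08 [601.5   74.96 282.44] [3.136e+00 3.000e-03 2.176e+00] [ 1.3  2.1 11.7] mz 0.077
15.17 [601.5   74.96 282.42] [3.136e+00 3.000e-03 2.177e+00] [ 1.1  1.9 11.3] mz 0.089
```

```bash
M='python3 m.py'
python3 -m creep '0 0 0 0 0 -0.015 0;0 0 0 0 0 0 0' >/dev/null;$M
python3 -m creep '0 0 0 0 0 0 0' >/dev/null;$M
python3 -m creep '0 0 0 0 0 0 0' >/dev/null;$M
python3 -m creep '0 0 0 0 0 -0.015 0;0 0 0 0 0 0 0' >/dev/null;$M
python3 -m creep '0 0 0 0 0 0 0' >/dev/null;$M
python3 -m creep '0 0 0 0 0 0 0' >/dev/null;$M
```

```text
15.33 [601.52  74.98 282.43] [3.135e+00 3.000e-03 2.161e+00] [ 1.7  2.3 11.1] mz 0.065
15.42 [601.51  74.98 282.44] [3.136e+00 3.000e-03 2.162e+00] [ 2.2  1.5 11. ] mz 0.104
15.5 [601.52  74.99 282.44] [3.135e+00 3.000e-03 2.162e+00] [ 3.   1.2 11. ] mz 0.042
15.67 [601.53  74.99 282.46] [3.135e+00 3.000e-03 2.146e+00] [ 1.5  2.  10.9] mz 0.04
15.75 [601.54  74.98 282.45] [3.135e+00 3.000e-03 2.147e+00] [ 1.7  2.1 10.7] mz 0.039
15.83 [601.53  74.98 282.43] [3.135e+00 3.000e-03 2.147e+00] [1.4 1.5 9.7] mz 0.036
```

There's no stop yet. The green arc suggests it's at about 1.3 rad.

```bash
M='python3 m.py'
python3 -m creep '0.0002 0.0001 -0.0001 0 0 -0.02 0;0 0 0 0 0 -0.02 0;0 0 0 0 0 0 0' >/dev/null;$M
python3 -m creep '0 0 0 0 0 -0.02 0;0 0 0 0 0 -0.02 0;0 0 0 0 0 0 0' >/dev/null;$M
python3 -m creep '0 0 0 0 0 -0.02 0;0 0 0 0 0 0 0' >/dev/null;$M
python3 -m creep '0 0 0 0 0 -0.02 0;0 0 0 0 0 0 0' >/dev/null;$M
python3 -m creep '0 0 0 0 0 -0.02 0;0 0 0 0 0 0 0' >/dev/null;$M
python3 -m creep '0 0 0 0 0 0 0' >/dev/null;$M
```

```text
16.08 [601.64  75.05 282.34] [3.136e+00 2.000e-03 2.106e+00] [ 0.9  1.4 10.6] mz -0.002
16.33 [601.72  75.1  282.38] [3.135e+00 2.000e-03 2.066e+00] [ 1.1  1.3 10.4] mz 0.077
16.5 [601.76  75.11 282.4 ] [3.135e+00 2.000e-03 2.046e+00] [ 1.1  2.1 10.6] mz 0.061
16.67 [601.77  75.13 282.39] [3.135e+00 2.000e-03 2.026e+00] [ 0.4  1.9 11. ] mz 0.067
16.83 [601.8   75.13 282.39] [3.135e+00 2.000e-03 2.006e+00] [ 2.1  2.2 10.8] mz 0.011
16.92 [601.79  75.15 282.34] [3.135e+00 2.000e-03 2.007e+00] [ 2.   2.1 10.7] mz 0.103
```

```bash
M='python3 m.py'
python3 -m creep '0.0002 0.0001 0 0 0 -0.02 0;0 0 0 0 0 0 0' >/dev/null;$M
python3 -m creep '0 0 0 0 0 -0.02 0;0 0 0 0 0 0 0' >/dev/null;$M
python3 -m creep '0 0 0 0 0 -0.02 0;0 0 0 0 0 0 0' >/dev/null;$M
python3 -m creep '0 0 0 0 0 0 0' >/dev/null;$M
python3 -m creep '0 0 0 0 0 -0.02 0;0 0 0 0 0 0 0' >/dev/null;$M
python3 -m creep '0 0 0 0 0 0 0' >/dev/null;$M
python3 -m creep '0 0 0 0 0 0 0' >/dev/null;$M
```

```text
17.08 [601.93  75.17 282.36] [3.135e+00 2.000e-03 1.986e+00] [ 1.5  1.9 11.3] mz 0.102
17.25 [601.93  75.2  282.39] [3.135e+00 2.000e-03 1.966e+00] [ 1.6  1.6 10.3] mz 0.093
17.42 [601.96  75.19 282.38] [3.135e+00 2.000e-03 1.946e+00] [ 1.9  2.  11.4] mz 0.109
17.5 [601.97  75.22 282.39] [3.135e+00 2.000e-03 1.947e+00] [ 1.2  1.6 11.2] mz 0.092
17.67 [601.99  75.22 282.38] [3.135e+00 1.000e-03 1.926e+00] [ 2.4  2.7 10.5] mz 0.076
17.75 [602.    75.25 282.4 ] [3.135e+00 1.000e-03 1.927e+00] [ 2.3  1.8 10.5] mz 0.089
17.83 [601.98  75.23 282.37] [3.135e+00 1.000e-03 1.927e+00] [ 2.4  1.5 10.5] mz 0.097
```

The torque has risen to about 0.095. To test it, I'll ease the push by 1 mm: if the head follows, it's locked; if the force collapses, it's still being held down.

```bash
M='python3 m.py'
python3 -m creep '0 0 0.0005 0 0 0 0;0 0 0 0 0 0 0' >/dev/null;$M
python3 -m creep '0 0 0.0005 0 0 0 0;0 0 0 0 0 0 0' >/dev/null;$M
python3 -m creep '0 0 0 0 0 0 0' >/dev/null;$M
python3 -c "
from h import *
a=viewer.capture('wrist'); cv2.imwrite('pics/w5c.png',cv2.resize(a[190:300,255:385,::-1],(780,660),interpolation=cv2.INTER_CUBIC)[:600])"
```

```text
18.0 [602.    75.26 282.62] [3.135e+00 1.000e-03 1.927e+00] [ 2.6  2.3 10.2] mz 0.148
18.17 [602.    75.24 282.97] [3.135e+00 1.000e-03 1.927e+00] [2.2 2.7 9. ] mz 0.147
18.25 [602.    75.23 282.96] [3.135e+00 1.000e-03 1.927e+00] [2.7 2.5 8.7] mz 0.106
```

View pics/w5c.png

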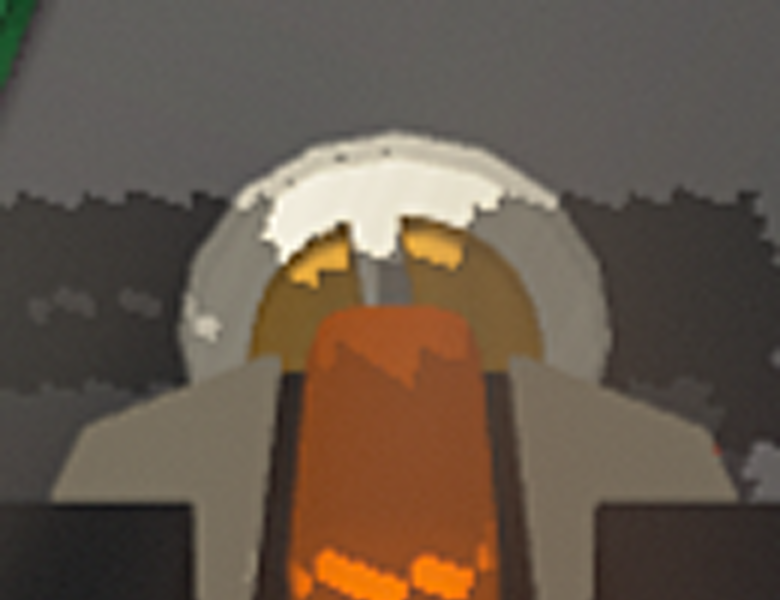

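The head has turned with the key. The slot at about (380,260) leans slightly against the blade, so the play is taken up. The force drops slowly as I lift, so I'll lift a little more to decide.

```bash
M='python3 m.py'
python3 -m creep '0 0 0.0005 0 0 0 0;0 0 0 0 0 0 0;0 0 0 0 0 0 0' >/dev/null;$M
python3 -m creep '0 0 0.0005 0 0 0 0;0 0 0 0 0 0 0;0 0 0 0 0 0 0' >/dev/null;$M
python3 -m creep '0 0 0 0 0 0 0' >/dev/null;$M
```

```text
18.55 [601.99  75.23 283.31] [3.135e+00 1.000e-03 1.927e+00] [2.2 1.5 8.6] mz 0.13
18.8 [602.    75.22 283.71] [3.135e+00 1.000e-03 1.927e+00] [2.6 2.9 7.8] mz 0.106
18.88 [601.99  75.23 283.65] [3.135e+00 1.000e-03 1.927e+00] [2.4 1.8 7.1] mz 0.12
```

```bash
M='python3 m.py'
python3 -m creep '0 0 0.0008 0 0 0 0;0 0 0 0 0 0 0;0 0 0 0 0 0 0' >/dev/null;$M
python3 -m creep '0 0 0.0008 0 0 0 0;0 0 0 0 0 0 0;0 0 0 0 0 0 0' >/dev/null;$M
python3 -m creep '0 0 0.0008 0 0 0 0;0 0 0 0 0 0 0;0 0 0 0 0 0 0' >/dev/null;$M
python3 -m creep '0 0 0.0008 0 0 0 0;0 0 0 0 0 0 0;0 0 0 0 0 0 0' >/dev/null;$M
```

```text
19.13 [602.01  75.23 284.29] [3.136e+00 1.000e-03 1.927e+00] [2.9 1.9 6.2] mz 0.077
19.38 [602.    75.21 284.87] [3.136e+00 1.000e-03 1.927e+00] [4.4 1.9 5.2] mz 0.123
19.63 [601.98  75.2  285.4 ] [3.136e+00 1.000e-03 1.927e+00] [5.4 3.3 5.2] mz 0.079
19.88 [601.98  75.2  285.94] [3.136e+00 1.000e-03 1.927e+00] [5.8 4.  3.3] mz 0.126
```

The head rose with the key all the way up, so it's locked. I'll relax the residual twist and side load and withdraw.

```bash
M='python3 m.py'
python3 -m creep '0.0005 0.0004 0 0 0 0.02 0;0.0005 0 0 0 0 0.02 0;0 0 0.0005 0 0 0 0;0 0 0 0 0 0 0' >/dev/null;$M
python3 -m creep '0 0 0.001 0 0 0 0;0 0 0.001 0 0 0 0;0 0 0 0 0 0 0' >/dev/null;$M
python3 -m creep '0 0 0.001 0 0 0 0;0 0 0.001 0 0 0 0;0 0 0 0 0 0 0' >/dev/null;$M
```

```text
20.22 [602.12  75.25 285.98] [3.139 0.    1.967] [5.3 2.4 3.6] mz 0.067
20.47 [601.98  75.34 287.1 ] [ 3.14  -0.     1.967] [ 6.2  2.4 -0.2] mz 0.031
20.72 [601.8   75.51 288.71] [ 3.141e+00 -1.000e-03  1.967e+00] [ 5.1  2.7 -1.2] mz 0.115
```

```bash
M='python3 m.py'
python3 -m creep '0.0006 0.0003 0 0 0 0 0;0.0006 0 0 0 0 0 0;0 0 0 0 0 0 0' >/dev/null;$M
python3 -m creep '0 0 0.001 0 0 0 0;0 0 0.001 0 0 0 0;0 0 0 0 0 0 0' >/dev/null;$M
python3 -m creep '0 0 0.002 0 0 0 0;0 0 0.002 0 0 0 0;0 0 0 0 0 0 0' >/dev/null;$M
python3 -m creep '0 0 0.01 0 0 0 0;0 0 0.02 0 0 0 0;0 0 0 0 0 0 0;0 0 0 0 0 0 0' >/dev/null;$M
```

```text
20.97 [602.28  75.55 288.79] [-3.140e+00 -1.000e-03  1.967e+00] [ 1.5  2.2 -1.3] mz 0.002
21.22 [602.18  74.95 291.7 ] [-3.14   0.     1.967] [-0.5  0.4 -0.9] mz 0.005
21.47 [602.68  75.18 296.3 ] [3.141 0.    1.967] [ 1.   0.1 -0.3] mz 0.005
21.8 [603.07  75.39 327.07] [3.139e+00 1.000e-03 1.967e+00] [ 0.1 -0.5 -1.7] mz 0.005
```

```bash
python3 -m creep '0 0 0.018 0 0 0 0;0 0 0 0 0 0 0;0 0 0 0 0 0 0;0 0 0 0 0 0 0'
python3 - <<'E'
from h import *
i=viewer.camera_info("wrist"); a=viewer.capture("wrist"); cv2.imwrite("pics/w6.png",a[:,:,::-1])
import pickle; pickle.dump(i,open("w6.pkl","wb"))
p=readout.get_obs()['tool_pos']; print(proj(i,p-[0,0,97]), proj(i,(600.4,73.8,195)))
cv2.imwrite("pics/w6c.png",cv2.resize(a[150:350,220:440,::-1],(660,600),interpolation=cv2.INTER_CUBIC))
E
```

```text
time: 22.13
tool_pos: [602.4, 75.4, 342.6]
tcp_rot: [-3.14, -0.0, 1.967]
contact_force: [-0.5, -0.3, -1.0]
grip_width: 14.0
finger_force: 30.0
(np.float64(321.97494128628625), np.float64(244.5453681844709)) (np.float64(318.34670548009217), np.float64(216.48646801940828))
```

View pics/w6c.png

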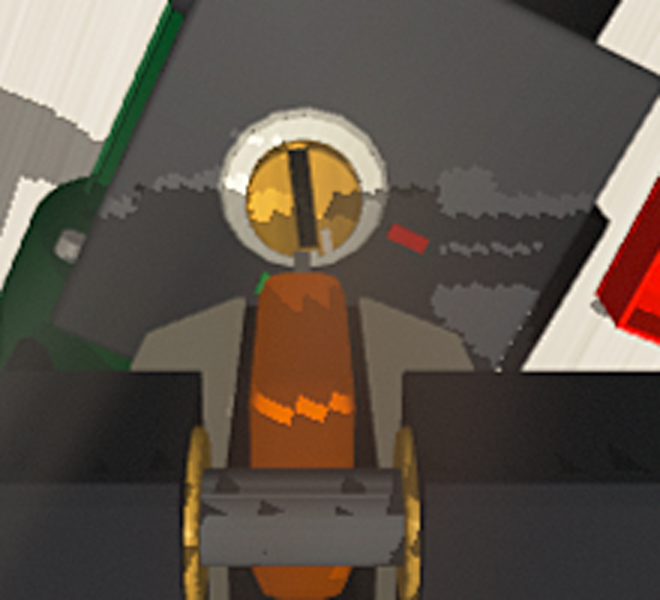

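The slot, at (304,200), now lies about 1.03 rad from open with its pointer at (325,240). The head sits in the grommet as it did at rest, so it's up. The blade at (303,262) hasn't shifted in the grip. Carrying the key back.

```bash
python3 -m creep '-0.0078 -0.0357 0 0 0 0.075 0;-0.0078 -0.0357 0 0 0 0.075 0;-0.0078 -0.0357 0 0 0 0.075 0;-0.0078 -0.0357 0 0 0 0.075 0;-0.0078 -0.0357 0 0 0 0.075 0;-0.0078 -0.0357 0 0 0 0.075 0;-0.0078 -0.0357 0 0 0 0.075 0;-0.0078 -0.0357 0 0 0 0.075 0' >/dev/null
python3 -m creep '-0.0078 -0.0357 0 0 0 0.075 0;-0.0078 -0.0357 0 0 0 0.075 0;-0.0078 -0.0357 0 0 0 0.075 0;-0.0078 -0.0357 0 0 0 0.075 0;0 0 0 0 0 0 0;0 0 0 0 0 0 0;0 0 0 0 0 0 0' >/dev/null; python3 m.py
python3 -m creep '0 0 -0.04 0 0 0 0;0 0 -0.04 0 0 0 0;0 0 -0.04 0 0 0 0;0 0 -0.04 0 0 0 0;0 0 -0.02 0 0 0 0;0 0 0 0 0 0 0;0 0 0 0 0 0 0;0 0 0 0 0 0 0' >/dev/null; python3 m.py
python3 - <<'E'
from h import *
import pickle
i=viewer.camera_info("wrist"); a=viewer.capture("wrist"); cv2.imwrite("pics/w7.png",a[:,:,::-1]); pickle.dump(i,open("w7.pkl","wb"))
E
```

```text
23.43 [ 508.92 -352.73  342.72] [ 3.140e+00 -1.000e-03  2.866e+00] [-0.2  1.2 -0.7] mz 0.031
24.1 [ 510.3  -352.87  165.81] [-3.140e+00  3.000e-03  2.868e+00] [ 0.4  0.6 -0.2] mz 0.023
```

```bash
python3 -m creep '-0.0008 -0.0005 -0.01 0 0 0 0;0 0 -0.01 0 0 0 0;0 0 -0.006 0 0 0 0;0 0 0 0 0 0 0;0 0 0 0 0 0 0' >/dev/null; python3 m.py
python3 -m creep '0 0 -0.003 0 0 0 0;0 0 -0.003 0 0 0 0;0 0 0 0 0 0 0;0 0 0 0 0 0 0' >/dev/null; python3 m.py
python3 -m creep '0 0 -0.002 0 0 0 0;0 0 -0.002 0 0 0 0;0 0 0 0 0 0 0;0 0 0 0 0 0 0' >/dev/null; python3 m.py
```

```text
24.57 [ 508.   -353.39  137.08] [ 3.141e+00 -1.000e-03  2.867e+00] [-0.1  0.2 -0.4] mz 0.064
24.9 [ 508.21 -353.52  131.58] [ 3.141 -0.     2.867] [ 0.1  0.7 -0. ] mz -0.033
25.23 [ 508.2  -353.48  127.56] [ 3.141 -0.     2.867] [-0.3 -0.5 -0.3] mz 0.028
```

The tip is now about 5 mm inside the pocket with no contact. Continuing down.

```bash
python3 -m creep '0.0004 0 -0.003 0 0 0 0;0 0 -0.003 0 0 0 0;0 0 -0.003 0 0 0 0;0 0 -0.003 0 0 0 0;0 0 0 0 0 0 0;0 0 0 0 0 0 0' >/dev/null; python3 m.py
python3 -m creep '0 0 -0.002 0 0 0 0;0 0 -0.002 0 0 0 0;0 0 -0.002 0 0 0 0;0 0 0 0 0 0 0;0 0 0 0 0 0 0' >/dev/null; python3 m.py
python3 -m creep '0 0 -0.001 0 0 0 0;0 0 -0.001 0 0 0 0;0 0 0 0 0 0 0;0 0 0 0 0 0 0' >/dev/null; python3 m.py
```

```text
25.73 [ 508.56 -353.42  115.35] [ 3.141e+00 -1.000e-03  2.867e+00] [-0.5 -0.  -0.5] mz -0.05
26.15 [ 508.61 -353.49  109.54] [ 3.141 -0.     2.867] [-0.7  0.4 -1.1] mz 0.063
26.48 [ 508.65 -353.52  107.67] [ 3.141 -0.     2.867] [-0.1 -0.  -0.9] mz -0.01
```

```bash
python3 -m creep '0 0 -0.0007 0 0 0 0;0 0 0 0 0 0 0;0 0 0 0 0 0 0' >/dev/null; python3 m.py
python3 -m creep '0 0 -0.0007 0 0 0 0;0 0 0 0 0 0 0;0 0 0 0 0 0 0' >/dev/null; python3 m.py
```

```text
26.73 [ 508.66 -353.51  106.96] [ 3.141 -0.     2.867] [ 0.8 -0.1  0. ] mz -0.015
26.98 [ 508.73 -353.56  106.81] [-3.141  0.     2.867] [-1.7  2.5  4.8] mz -0.004
```

The key rests fully home, with contact at TCP z 106.8, the same as at the start. Releasing and retreating.

```bash
python3 -m creep '0 0 0.0005 0 0 0 20;0 0 0 0 0 0 40;0 0 0 0 0 0 60;0 0 0 0 0 0 60;0 0 0 0 0 0 60;0 0 0 0 0 0 60;0 0 0 0 0 0 60' >/dev/null; python3 -c "from h import *;st()"
python3 -m creep '0 0 0.01 0 0 0 60;0 0 0.02 0 0 0 60;0 0 0.03 0 0 0 60;0 0 0.04 0 0 0 60;0 0 0.036 0 0 0 60;0 0 0 0 0 0 60;0 0 0 0 0 0 60;0 0 0 0 0 0 60' >/dev/null
python3 - <<'E'
from h import *
import pickle
st(); i=viewer.camera_info("wrist"); a=viewer.capture("wrist"); cv2.imwrite("pics/w8.png",a[:,:,::-1])
h=cv2.cvtColor(a,cv2.COLOR_RGB2HSV)
def blob(lo,hi,r):
    m=cv2.inRange(h,lo,hi); w=np.zeros_like(m); w[r[1]:r[3],r[0]:r[2]]=m[r[1]:r[3],r[0]:r[2]]
    n,l,s,c=cv2.connectedComponentsWithStats(w); k=1+np.argmax(s[1:,4])
    P=np.array([at(i,x,y,78)[:2] for x,y in cv2.convexHull(cv2.findNonZero((l==k).astype(np.uint8))).reshape(-1,2)],np.float32); print(s[k],cv2.minAreaRect(P))
blob((8,200,90),(20,255,255),(280,150,360,250)); blob((0,0,0),(179,255,40),(290,90,335,165)) 
E
```

```text
27.5667 [ 508.6742 -353.507   106.7346] [ 3.1414 -0.0001  2.8668] [ 0.6308  0.0813 -0.1013] [ 0.0404  0.0047 -0.0787] 52.874151332568296 0.0
28.2333 [ 508.3881 -353.2581  242.8604] [ 3.1414 -0.0002  2.8668] [ 0.422  -0.0265 -0.6679] [-0.0387  0.0295  0.0769] 55.13705758791362 0.0
[312 178  17  49 547] ((503.7054748535156, -352.1383056640625), (11.926739692687988, 37.88434600830078), 73.82827758789062)
[311 104  20  50 910] ((451.4458923339844, -336.9865417480469), (13.516141891479492, 34.01036071777344), 74.71025085449219)
```

The key is within about 2 mm of where it first stood and the neighbours haven't moved. One numeric check of the head height from the saved pictures before handing in.

```bash
python3 - <<'E'
from h import *
import pickle
for n in ("w3","w6"):
    i=pickle.load(open(n+".pkl","rb")); a=cv2.imread(f"pics/{n}.png"); h=cv2.cvtColor(a,cv2.COLOR_BGR2HSV)
    w=np.zeros(h.shape[:2],np.uint8); w[180:236,290:352]=cv2.inRange(h,(12,110,60),(30,255,255))[180:236,290:352]
    P=cv2.convexHull(cv2.findNonZero(cv2.morphologyEx(w,cv2.MORPH_OPEN,np.ones((3,3)))))
    g=np.zeros_like(w); g[180:236,285:356]=cv2.inRange(h,(0,0,105),(179,70,255))[180:236,285:356]
    nn,l,s,c=cv2.connectedComponentsWithStats(g); k=1+np.argmax(s[1:,4])
    print(n,"head rect",cv2.boundingRect(P),cv2.fitEllipse(P)[:2],"grommet",s[k])
    d=np.zeros_like(w); cv2.fillConvexPoly(d,P,1); d=cv2.erode(d,np.ones((5,5))); ys,xs=np.nonzero((d>0)&(a.max(2)<70))
    Q=np.array([at(i,x,y,195)[:2] for x,y in zip(xs,ys)],np.float32); f=cv2.fitLine(Q,cv2.DIST_HUBER,0,.01,.01).ravel(); print("slot ang",np.arctan2(f[1],f[0]),len(Q),f[2:])
E
```

```text
w3 head rect (303, 198, 38, 37) ((321.289306640625, 216.41534423828125), (37.93354415893555, 38.37799072265625)) grommet [ 294  180   62   56 1181]
slot ang -0.046200436 179 [600.3509   73.37297]
w6 head rect (302, 197, 38, 38) ((320.6751403808594, 215.7809295654297), (38.07827377319336, 38.87441635131836)) grommet [ 292  185   58   51 1109]
slot ang -1.0680338 172 [601.43634  75.23469]
```

The head is back at its rest size and height, and the slot has turned about 1.03 rad. Handing in.

```bash
python3 -c "
from plant import order
print(order.close_job())"
```

```text
the job is handed in; nothing more can be done
None
```

I handed the job in with the fastener turned about 1.03 rad clockwise to its stop and sprung back up, and the orange key back fully home in its pocket and released; the hand-in returned no verdict.

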